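# Drop the board's scraps through the caddy's spring gate and hold the gate open

## Robot

A 6-joint arm with a two-finger parallel gripper is mounted at the origin on a cart in front of the work surface, level with it; the furniture and walls round the work are solid. World frame = base frame: x ahead of the robot, y to its left, z up, the work surface at z = 0. Lengths are in m, angles in rad, forces in N, time in s.
With the tool pointing down it reaches from about 0.35 to 0.975 m from the base axis. Payload 4.9 kg.
Tool frame: the origin (TCP) lies at the very end of the fingers, on their centre line; the grasp point (between the pads) lies 19 mm behind it (ctrl.grasp_offset is the distance from the TCP to the grasp point, in m); z points along the fingers, y is the line along which they close (so a half turn about z gives the same grasp; the last joint's range is limited). The gripper opens to 85 mm and grips with 20 to 120 N. Pads are 22 mm wide; open, the fingers measure 114 mm over their backs; the gripper's body (76 mm by 85 mm) begins 54 mm behind the grasp point. The pads swing forward as they close: fully open they stand 13 mm farther back than shut.
Start: joints at [1.116, 0.053, 1.613, -0, 1.476, -0.119], TCP at [0.206, 0.59, 0.231] pointing down, gripper open.
Joint ranges: [-3.01, 3.01], [-1.01, 2.22], [0.06, 2.58], [-1.02, 4.17], [0.09, 2.62], [-3.14, 3.14]. Speed limits (rad/s): [2.57, 2.57, 3.14, 3.14, 3.14, 3.14].

## Interface

Orientations are given as a rotation vector (axis times angle).
In Python, from station import ctrl, optics gives the robot as it stands.
- The arm moves only by the shell command python3 -m handwheel 'ROWS' [OPENING] [FORCE]. ROWS is JSON, a list of rows, each an object of numbers: "tx", "ty", "tz": the shift along the tool's x, y, z in mm; "roll": the turn about the tool's z in rad. A call has 1 to 12 rows; each row shifts and turns the commanded pose from where the row before left it, along the tool's axes as they then stand; what a row does not reach is not made up. A row lasts 1/12 s, in which the tool goes at most 41.7 mm and 7.16 degrees, less where a joint would pass 70% of its speed; a pose out of reach is approached as far as the arm can. A call with a gripper value outside its range is refused whole. OPENING is the finger opening in mm, from 0 to 85.4, set as the call begins (- or left out, the last holds). The fingers move at their own pace and stop on an object; FORCE is the grip in N (left out, the last holds). Time passes only in rows, so rows that do not move let the fingers close. It gives the time, the measured TCP pose, the force, the opening and the grip force at its end, in the units of the state.
- ctrl.get_obs(): the state, without advancing time (a new reading comes with each control period).
- optics.get_image(name): name is "side" or "top"; returns (picture, depth): 400x640x3 uint8, red, green, blue; 400x640 float32, m along the optical axis (not along the pixel's ray), 0 where there is no reading.
- optics.camera_params(name): a dict with "mtx" (3x3 intrinsics, pixels), "extrinsics" (4x4, takes a point from camera to world coordinates). Camera axes: x right, y down, z forward; pixel columns grow to the right and rows downward; lengths in m; the calibration is good to about 2 mm. A picture is of the moment at which its call begins. camera_params takes no time and is no camera call.
- ctrl.finish_job(): hands the job in; it is judged then, once.
The state is a dict: "t": time; "q": joint angles; "dq": joint speeds; "effort": joint torques, N m; "tool_pos": TCP position; "tool_rot": TCP orientation; "contact_force": force on the tool from outside, world axes, zero at the start; "wrist_torque": the same for the moment, N m; "opening": finger opening in m; "grip_force": force on a finger pad.
Only numpy, scipy, OpenCV 4.12 (cv2) and the standard library are available. Lean on these libraries where they do the work, as an engineer would, in place of code of your own. Each camera call takes 0.05 s, during which the arm holds its last target. There are 200 camera calls.

## Task

Clear the chopping board for me: put the two vegetable scraps, the carrot end and the corn-cob end, into the hopper on top of the food-waste caddy while its gate is shut. Then draw the spring-loaded gate out by its pull until the line on the plate is level with the front ends of the two spring housings, so that both scraps drop into the pail below, and finish still holding the gate at that line (I want to wipe the hopper out, and the gate snaps shut if you let go). Leave the peeler, the garlic bulb and the lemon where they lie.

Things in the scene. Friction and masses are not known exactly. Their poses are not given: they have to be found in the camera images.
- caddy: Food-waste caddy, fast on the worktop: steel pail 155 mm (x) by 175 mm (y), floor at 8 mm, with a grey plastic head. Origin: centre of its underside; its front, with the gate's pull, looks along its own -x. On the head an open hopper; left and right of it, at y = +-70 mm, two spring housings (grey bars 15 mm wide, top at 134 mm) whose front ends, aluminium collars, are at x = -82 mm.
- hopper_mouth (a point): Centre of the hopper's open mouth at its rim, 170 mm above the worktop (x = -5 mm, y = 0 in the caddy's frame, axes the same). Inside, the hopper is 80 mm along x by 114 mm along y with upright walls 5 mm thick; its bottom is the gate, a plate with its top 121 mm above the worktop. Below the gate is the pail.
- gate (a joint): How far the gate is drawn out, in m: 0 shut, grows along the caddy's -x, stop at 0.105. Springs pull it shut with about 3 N when shut and 7 N when drawn 0.08. A dark line engraved across the plate is level with the collars at the front ends of the spring housings when the gate is drawn 0.080; the hopper's bottom is then clear.
- gate_grip (a point): The gate's pull: upright black tab, 10 mm thick along the caddy's x, 74 mm wide along y, from the plate (121 mm) up to 166 mm above the worktop. Point: its middle at 146 mm height, 110 mm in front of the caddy's origin when shut. Behind it 55 mm are free to the hopper's front wall (170 mm high). A thin steel fold 158 mm wide crosses its foot up to 133 mm. Axes as the caddy's.
- board: Wooden chopping board, 180 mm (own x) by 260 mm (own y), 21 mm thick, fast on the worktop. Origin: centre of its underside.
- carrot_end: Carrot end, orange with short green leaf stubs: a round tapered stump standing on its cut face, 28 mm across at the foot, 35 mm at the widest (27 mm up), 39 mm high, leaf stubs to 46 mm; 30 g. Origin: centre of the cut face; z up through the leaf stubs.
- carrot_mid (a point): Centre of the carrot end, 20 mm above its cut face.
- cob_end: End of a corn cob with yellow kernels: a round stump standing on its cut face, 41 mm across, 44 mm high; 50 g. Origin: centre of the lower cut face; z along its length.
- cob_mid (a point): Centre of the corn-cob end, 22 mm above its lower face.
- peeler: Vegetable peeler, dark green handle, 170 x 25 x 18 mm, lies along the board's own x at the board's far end (own y about +100 mm). Stays there.
- garlic: Whole garlic bulb, 46 mm across and high, on the worktop between board and caddy, nearer the robot. Stays there. Origin: centre of its underside.
- lemon: Whole lemon, 76 x 56 x 56 mm, on the worktop behind, between board and caddy. Stays there. Origin: centre of its underside.

How it is judged:
On the way:
1. both scraps are in the hopper, lying on the shut gate (x of carrot_mid in the frame of caddy between -0.045 and 0.035 m and y of carrot_mid in the frame of caddy between -0.057 and 0.057 m and z of carrot_mid in the frame of caddy between 0.125 and 0.175 m and x of cob_mid in the frame of caddy between -0.045 and 0.035 m and y of cob_mid in the frame of caddy between -0.057 and 0.057 m and z of cob_mid in the frame of caddy between 0.125 and 0.175 m and value of joint gate below 0.01 m), for 0.2 s.
At the end, for the whole second after the job is handed in: Both scraps lie in the pail below the gate, and the fingers hold the gate (more than 2 N on it) at rest, drawn 80 mm, 8 mm either way, with its line at the front ends of the spring housings (x of carrot_mid in the frame of caddy between -0.075 and 0.075 m and y of carrot_mid in the frame of caddy between -0.085 and 0.085 m and z of carrot_mid in the frame of caddy between 0.005 and 0.098 m and x of cob_mid in the frame of caddy between -0.075 and 0.075 m and y of cob_mid in the frame of caddy between -0.085 and 0.085 m and z of cob_mid in the frame of caddy between 0.005 and 0.098 m and value of joint gate between 0.072 and 0.088 m and velocity of joint gate between -0.01 and 0.01 m/s and contact force between the fingers and gate above 2 N); the arm keeps its last pose, push and grip.
It fails at once if the peeler is shoved or picked up (more than 30 mm) (distance of peeler from where it was at the start of the episode above 0.03 m).
It fails at once if the garlic is shoved or picked up (more than 30 mm) (distance of garlic from where it was at the start of the episode above 0.03 m).
It fails at once if the lemon is shoved or picked up (more than 30 mm) (distance of lemon from where it was at the start of the episode above 0.03 m).
It also fails if it takes over 51 s, if anything falls off the work surface, if the arm or the gripper's body presses on something with over 40 N, if the wrist force passes 120 N, or if a joint passes its speed limit or range.

## Working session

There is one attempt and no reset: what is moved stays moved. The work goes in short steps, Python scripts to look and compute and a shell command to move; the robot and the scene stay as the last step left them, time stands still between calls to the robot, and variables do not carry over. Pictures are saved under pics/ and viewed, at most 10 in all, crops included, and the job is handed in when it is done.

```bash
mkdir -p pics; ls
cat > h.py <<'E'
import numpy as np, cv2
from station import ctrl, optics
def shot(n,name):
    im,d=optics.get_image(n); np.savez(f'pics/{name}.npz',im=im,d=d); cv2.imwrite(f'pics/{name}.png',im[:,:,::-1]); return im,d
def cloud(n,d):
    p=optics.camera_params(n);K=np.array(p['mtx']);E=np.array(p['extrinsics'])
    v,u=np.mgrid[:400,:640]
    c=np.stack([(u-K[0,2])/K[0,0]*d,(v-K[1,2])/K[1,1]*d,d],-1)
    return c@E[:3,:3].T+E[:3,3]
E
python3 - <<'E'
from h import *
for n in('side','top'):
    shot(n,n+'0'); p=optics.camera_params(n); print(n,np.round(p['mtx'],1).tolist(),np.round(p['extrinsics'],3).tolist())
o=ctrl.get_obs(); print(o['t'],o['tool_pos'],o['tool_rot'],o['opening'],ctrl.grasp_offset)
E
```

```text
pics
side [[518.9, 0.0, 315.7], [0.0, 518.9, 199.3], [0.0, 0.0, 1.0]] [[-1.0, 0.01, 0.026, 0.558], [-0.02, 0.399, -0.917, 1.187], [-0.02, -0.917, -0.399, 0.575], [0.0, 0.0, 0.0, 1.0]]
top [[369.0, 0.0, 324.1], [0.0, 369.0, 197.6], [0.0, 0.0, 1.0]] [[-0.022, -0.997, 0.08, 0.519], [-0.999, 0.023, 0.023, 0.157], [-0.024, -0.079, -0.997, 0.981], [0.0, 0.0, 0.0, 1.0]]
0.1 [0.20569826 0.58957018 0.23016503] [-5.24864271e-01 -3.09688187e+00  2.87629361e-03] 0.0851096882108634 0.0187
```

View pics/top0.png

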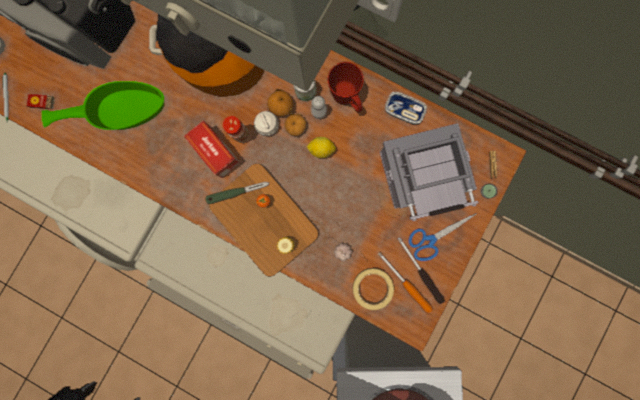

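View pics/side0.png

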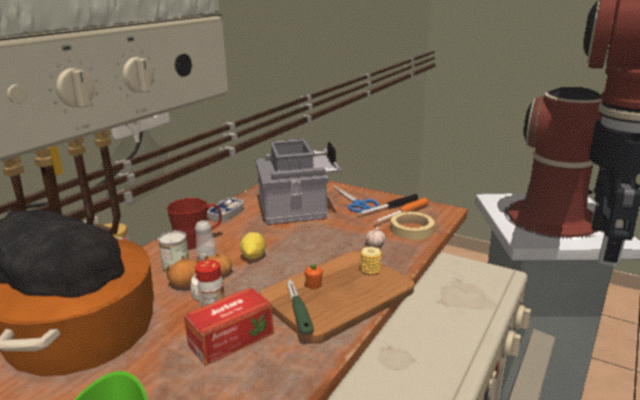

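The top view shows the carrot at (264,201), cob (286,245), peeler (235,193), lemon (321,148), garlic (343,251) and the caddy around (430,175) with its front towards the robot. In the side view the black pull is at (333,153).

Run:
```python
from h import *
im=np.load('pics/top0.npz'); d=im['d']; im=im['im']
P=cloud('top',d); np.save('pics/Ptop0.npy',P)
c=cv2.resize(im[110:230,370:490],None,fx=5,fy=5,interpolation=cv2.INTER_CUBIC); cv2.imwrite('pics/caddy.png',c[:,:,::-1])
s=np.load('pics/side0.npz'); Ps=cloud('side',s['d']); ims=s['im']
def rep(n,I,P,lo,hi,box):
    hsv=cv2.cvtColor(I,cv2.COLOR_RGB2HSV); m=cv2.inRange(hsv,lo,hi)>0
    M=np.zeros_like(m); a,b,c,e=box; M[b:e,a:c]=1; m&=M
    p=P[m]; print(n,m.sum(),'px',np.argwhere(m).mean(0)[::-1].round(1),'med',np.median(p,0).round(4),'min',np.percentile(p,3,0).round(4),'max',np.percentile(p,97,0).round(4))
rep('carrot top',im,P,(0,150,120),(13,255,255),(252,190,276,212))
rep('carrot side',ims,Ps,(0,150,120),(13,255,255),(300,260,328,292))
rep('cob top',im,P,(20,60,150),(35,255,255),(272,232,300,258))
rep('cob side',ims,Ps,(20,90,120),(35,255,255),(355,240,388,278))
rep('cobside all',ims,Ps,(18,60,60),(38,255,255),(355,240,388,278))
z=P[...,2]
# heights
for n,b in dict(board=(240,225,265,235),garlic=(337,245,349,258),lemon=(312,140,330,156)).items():
    q=P[b[1]:b[3],b[0]:b[2]].reshape(-1,3); q=q[q[:,2]>.012]; print(n,np.median(q,0).round(3),q.max(0).round(3))
hm=np.round(z[118:224:4,376:484:4]*1000).astype(int)
print('\n'.join(' '.join('%4d'%x for x in r) for r in hm))
```

```text
carrot top 137 px [262.9 200.6] med [0.5903 0.3314 0.0564] min [0.572  0.3102 0.0187] max [0.6097 0.3598 0.0637]
carrot side 439 px [314.  277.8] med [0.5883 0.345  0.0417] min [0.5661 0.2675 0.0201] max [0.6119 0.3519 0.0615]
cob top 187 px [284.9 245.1] med [0.4774 0.2768 0.0644] min [0.4603 0.2596 0.0609] max [0.4945 0.2941 0.0683]
cob side 278 px [370.7 260.5] med [0.4774 0.2938 0.0533] min [0.4602 0.2653 0.0275] max [0.4935 0.3004 0.0666]
cobside all 504 px [370.4 260.1] med [0.4775 0.2928 0.0529] min [0.4583 0.2646 0.024 ] max [0.4957 0.3002 0.067 ]
board [0.517 0.368 0.02 ] [0.53  0.4   0.025]
garlic [0.458 0.135 0.033] [0.473 0.149 0.047]
lemon [0.723 0.183 0.051] [0.746 0.207 0.981]
  -3   -6   -3    2    0    1   10   19   22   24   24   21   -2    3   -1    0   -3    1    0    0    3   -2   -3    5   14   27   33
   3   -3    3   -1   -2   -1    0   -1    3   27   19   24   -1   -1    0    3   -2    2   -2    1    0   -2    0   -1   -3    0   16
   2    1   -4   -2    0    2    1    2   -1   -2   -1    1    3    1    0    3    1   -3  116  117  118    2   -2   -1    1   -2
[... 2545 characters left out ...]
  120  981  133  133   -1
  -1    2    0   -2    1   29  110  115  127  129  122  120  122  122  122  123  124  124  123  162  165  167  167    0   -3    0    0
   0   -2   -1    2    4    0    2   -3   -3  129    1  118  120  121  124  162  166  164  166  167   -2   -2   -2   -1    0   -2    1
   2   -1   -1    1    3    2    0    1   -2  123   -1  118  134  134  157  165    2   -2   -2    0   -2    0   -1    1    2   -1    0
   2   -2   -3    0    0    1    0    1    1  134  130    1    0   -5    0    4   -1   -2    1   -1   -1    0    0    6    4    0   -2
  -1    1    0    2   -1    0   -1    0    1    2   -1    2    1    3    2    0    0    5    1    1   -1    5    6    1   -2    0    1
```

View pics/caddy.png

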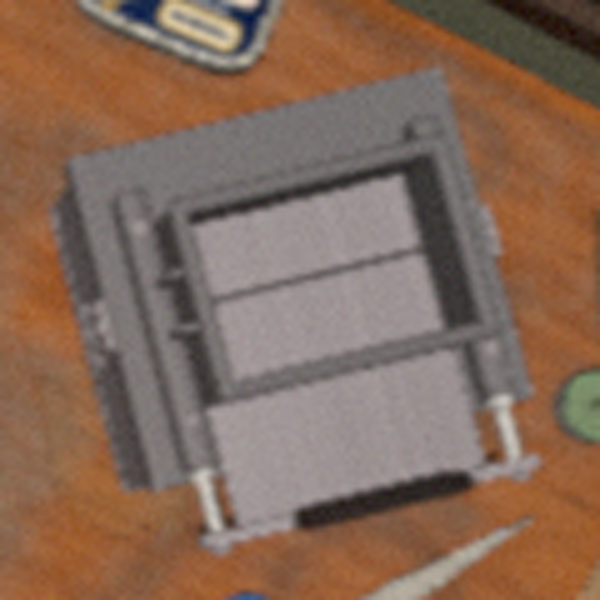

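Run:
```python
from h import *
from scipy.spatial.transform import Rotation as R
P=np.load('pics/Ptop0.npy'); im=np.load('pics/top0.npz')['im']
v,u=np.mgrid[:400,:640]
b=(u>370)&(u<490)&(v>110)&(v<225)
z=P[...,2]
rim=b&(z>.163)&(z<.178)&(im.max(-1)>60)&(v<196)
n,l,st,_=cv2.connectedComponentsWithStats(rim.astype(np.uint8)); 
rim=l==1+st[1:,4].argmax()
rr=cv2.minAreaRect(P[rim][:,:2].astype(np.float32)); print('rim',rim.sum(),rr, P[rim][:,2].mean())
box=cv2.boxPoints(rr); print(box)
tab=b&(z>.15)&(z<.175)&(v>198)&(v<222); t=cv2.minAreaRect(P[tab][:,:2].astype(np.float32)); print('tab',tab.sum(),t,P[tab].mean(0))
e=[box[(i+1)%4]-box[i] for i in range(4)]; L=max(e,key=np.linalg.norm); 
yv=L/np.linalg.norm(L); yv*=np.sign(yv[1]); xv=np.array([yv[1],-yv[0]]); yaw=np.arctan2(xv[1],xv[0])
c=np.array(rr[0]); o=c+.005*xv; print('yaw',yaw,'mouth',c,'origin',o,'tab in frame',(P[tab].mean(0)[:2]-o)@np.c_[xv,yv])
# orientation from two views for rim: side
s=np.load('pics/side0.npz'); Ps=cloud('side',s['d'])
m=(Ps[...,2]>.166)&(Ps[...,2]<.18)&(np.linalg.norm(Ps[...,:2]-c,axis=-1)<.085); q=(Ps[m][:,:2]-o)@np.c_[xv,yv]
print('side rim in frame',m.sum(),np.percentile(q,[2,98],axis=0),Ps[m][:,2].mean())
# side: tall black tab
m=(Ps[...,2]>.14)&(Ps[...,2]<.17)&(s['im'].max(-1)<60)&(np.linalg.norm(Ps[...,:2]-c,axis=-1)<.17)
q=(Ps[m][:,:2]-o)@np.c_[xv,yv]; print('side tab',m.sum(),q.mean(0),q.min(0),q.max(0)) if m.sum() else 0
st=ctrl.get_obs(); print(R.from_rotvec(st['tool_rot']).as_matrix().round(4))
# board edges near: board pts
m=(z>.015)&(z<.026)&(u>205)&(u<322)&(v>160)&(v<277); print('board',cv2.minAreaRect(P[m][:,:2].astype(np.float32)))
```

```text
rim 707 ((0.6552293300628662, -0.07465917617082596), (0.09358157962560654, 0.12800750136375427), 12.524005889892578) 0.17093071606918983
[[ 0.5956728  -0.0223249 ]
 [ 0.623431   -0.14728649]
 [ 0.7147859  -0.12699345]
 [ 0.68702763 -0.00203186]]
tab 158 ((0.5528238415718079, -0.09751853346824646), (0.009707186371088028, 0.0732293576002121), 12.89588451385498) [ 0.55246894 -0.09547941  0.16452717]
yaw 0.21858504 mouth [ 0.65522933 -0.07465918] origin [ 0.66011036 -0.07357493] tab in frame [-0.10983007  0.00195862]
side rim in frame 304 [[-0.04962987 -0.06028978]
 [ 0.04131283  0.06821469]] 0.17045040190104316
side tab 173 [-0.00854892 -0.03771572] [-0.11347266 -0.16068069] [0.16026451 0.04321182]
[[-9.442e-01  3.295e-01 -8.000e-04]
 [ 3.295e-01  9.442e-01 -1.700e-03]
 [ 2.000e-04 -1.900e-03 -1.000e+00]]
board ((0.555850088596344, 0.34901753067970276), (0.2906349301338196, 0.18045881390571594), 39.4862174987793)
```

```bash
cat > d.py <<'E'
import sys; from h import *
from scipy.spatial.transform import Rotation as R
def delta(x,y,z,yaw=None):
    s=ctrl.get_obs(); M=R.from_rotvec(s['tool_rot']).as_matrix(); D=M.T@(np.array([x,y,z])-s['tool_pos'])*1000
    a=np.arctan2(M[1,1],M[0,1]); r=((a-yaw+np.pi/2)%np.pi-np.pi/2) if yaw is not None else 0
    print('t %.2f tcp %s yaw %.3f tool d mm %s roll %.3f open %.4f grip %.1f F %s q6 %.2f'%(s['t'],s['tool_pos'].round(4),a,D.round(1),r,s['opening'],s['grip_force'],np.round(s['contact_force'],1),s['q'][5]))
if __name__=='__main__': delta(*map(float,sys.argv[1:]))
E
python3 -m handwheel '[{"roll":-0.1},{"roll":-0.1},{"roll":-0.1},{"roll":-0.1},{"roll":-0.1},{"roll":-0.1}]' 70 30
python3 d.py 0.590 0.333 0.12 1.835
```

```text
t 0.10 tcp [0.2057 0.5896 0.2302] yaw 1.235 tool d mm [-447.4 -115.4  110.3] roll -0.600 open 0.0851 grip 0.0 F [-1.   0.1 -0.7] q6 -0.12$[0]: bad value
```

```bash
python3 -m handwheel '[{"tx":0,"ty":0,"tz":0,"roll":-0.1},{"tx":0,"ty":0,"tz":0,"roll":-0.1},{"tx":0,"ty":0,"tz":0,"roll":-0.1},{"tx":0,"ty":0,"tz":0,"roll":-0.1},{"tx":0,"ty":0,"tz":0,"roll":-0.1},{"tx":0,"ty":0,"tz":0,"roll":-0.1}]' 70 30
python3 d.py 0.590 0.333 0.12 1.835
```

```text
t: 0.6
tool_pos: [0.2058, 0.5897, 0.2305]
tool_rot: [0.421, -3.112, 0.002]
contact_force: [-0.3, -0.4, 0.1]
opening: 0.0699
grip_force: 0.0
t 0.60 tcp [0.2058 0.5897 0.2305] yaw 1.840 tool d mm [-302.2 -349.6  110.6] roll 0.005 open 0.0699 grip 0.0 F [-0.3 -0.4  0.1] q6 -0.72
```

```bash
python3 -m handwheel '[{"tx":-20,"ty":-23,"tz":0},{"tx":-26,"ty":-30,"tz":0},{"tx":-26,"ty":-30,"tz":0},{"tx":-26,"ty":-30,"tz":0},{"tx":-26,"ty":-30,"tz":10},{"tx":-26,"ty":-30,"tz":15},{"tx":-26,"ty":-30,"tz":15},{"tx":-26,"ty":-30,"tz":15},{"tx":-26,"ty":-30,"tz":15},{"tx":-26,"ty":-30,"tz":15},{"tx":-26,"ty":-30,"tz":15},{"tx":-22,"ty":-27,"tz":10}]' 65 30
python3 d.py 0.590 0.333 0.024 1.835
```

```text
t 0.60 tcp [0.2058 0.5897 0.2305] yaw 1.840 tool d mm [-302.3 -349.5  206.6] roll 0.005 open 0.0699 grip 0.0 F [-0.3 -0.4  0.1] q6 -0.72$[0]: bad value
```

```bash
python3 -m handwheel '[{"tx":-20,"ty":-23,"tz":0,"roll":0},{"tx":-26,"ty":-30,"tz":0,"roll":0},{"tx":-26,"ty":-30,"tz":0,"roll":0},{"tx":-26,"ty":-30,"tz":0,"roll":0},{"tx":-26,"ty":-30,"tz":10,"roll":0},{"tx":-26,"ty":-30,"tz":15,"roll":0},{"tx":-26,"ty":-30,"tz":15,"roll":0},{"tx":-26,"ty":-30,"tz":15,"roll":0},{"tx":-26,"ty":-30,"tz":15,"roll":0},{"tx":-26,"ty":-30,"tz":15,"roll":0},{"tx":-26,"ty":-30,"tz":15,"roll":0},{"tx":-22,"ty":-27,"tz":10,"roll":0}]' 65 30
python3 d.py 0.590 0.333 0.024 1.835
```

```text
t: 1.6
tool_pos: [0.5861, 0.3314, 0.1204]
tool_rot: [0.412, -3.112, 0.001]
contact_force: [0.1, 0.6, -0.4]
opening: 0.0652
grip_force: 0.0
t 1.60 tcp [0.5861 0.3314 0.1204] yaw 1.834 tool d mm [-4.5  0.6 96.4] roll -0.001 open 0.0652 grip 0.0 F [ 0.1  0.6 -0.4] q6 -1.43
```

```bash
python3 -m handwheel '[{"tx":0,"ty":0,"tz":0,"roll":0},{"tx":0,"ty":0,"tz":0,"roll":0}]'
python3 d.py 0.590 0.333 0.024 1.835
```

```text
t: 1.77
tool_pos: [0.5856, 0.3317, 0.1209]
tool_rot: [0.409, -3.112, 0.001]
contact_force: [-0.6, 0.3, 0.7]
opening: 0.0651
grip_force: 0.0
t 1.77 tcp [0.5856 0.3317 0.1209] yaw 1.832 tool d mm [-4.9  0.1 96.9] roll -0.003 open 0.0651 grip 0.0 F [-0.6  0.3  0.7] q6 -1.43
```

```bash
python3 -m handwheel '[{"tx":-5,"ty":0,"tz":20,"roll":0},{"tx":0,"ty":0,"tz":25,"roll":0},{"tx":0,"ty":0,"tz":25,"roll":0},{"tx":0,"ty":0,"tz":16,"roll":0},{"tx":0,"ty":0,"tz":11,"roll":0},{"tx":0,"ty":0,"tz":0,"roll":0}]'
python3 d.py 0.590 0.333 0.024 1.835
python3 -m handwheel '[{"tx":0,"ty":0,"tz":0,"roll":0},{"tx":0,"ty":0,"tz":0,"roll":0},{"tx":0,"ty":0,"tz":0,"roll":0},{"tx":0,"ty":0,"tz":0,"roll":0},{"tx":0,"ty":0,"tz":0,"roll":0},{"tx":0,"ty":0,"tz":0,"roll":0},{"tx":0,"ty":0,"tz":0,"roll":0},{"tx":0,"ty":0,"tz":0,"roll":0}]' 20 30
```

```text
t: 2.27
tool_pos: [0.5876, 0.3347, 0.023]
tool_rot: [0.415, -3.109, 0.002]
contact_force: [-0.6, 0.4, -0.6]
opening: 0.0653
grip_force: 0.0
t 2.27 tcp [0.5876 0.3347 0.023 ] yaw 1.836 tool d mm [-1.8 -2.3 -1. ] roll 0.001 open 0.0653 grip 0.0 F [-0.6  0.4 -0.6] q6 -1.43
t: 2.93
tool_pos: [0.5915, 0.3356, 0.0283]
tool_rot: [-0.413, 3.111, 0.002]
contact_force: [-1.4, 0.9, 6.6]
opening: 0.0332
grip_force: 30.2
```

```bash
python3 -m handwheel '[{"tx":0,"ty":0,"tz":-15,"roll":0},{"tx":0,"ty":0,"tz":-25,"roll":0},{"tx":0,"ty":0,"tz":-30,"roll":0},{"tx":0,"ty":0,"tz":-30,"roll":0},{"tx":0,"ty":0,"tz":-30,"roll":0},{"tx":0,"ty":0,"tz":-30,"roll":0},{"tx":0,"ty":0,"tz":-30,"roll":0},{"tx":0,"ty":0,"tz":-15,"roll":0},{"tx":0,"ty":0,"tz":0,"roll":0}]'
python3 -m handwheel '[{"tx":0,"ty":0,"tz":0,"roll":0.12},{"tx":0,"ty":0,"tz":0,"roll":0.12},{"tx":0,"ty":0,"tz":0,"roll":0.12},{"tx":0,"ty":0,"tz":0,"roll":0.12},{"tx":0,"ty":0,"tz":0,"roll":0.12},{"tx":0,"ty":0,"tz":0,"roll":0.12},{"tx":0,"ty":0,"tz":0,"roll":0.12},{"tx":0,"ty":0,"tz":0,"roll":0.12},{"tx":0,"ty":0,"tz":0,"roll":0.12},{"tx":0,"ty":0,"tz":0,"roll":0.12},{"tx":0,"ty":0,"tz":0,"roll":0.12},{"tx":0,"ty":0,"tz":0,"roll":0.12}]'
python3 -m handwheel '[{"tx":0,"ty":0,"tz":0,"roll":0.12},{"tx":0,"ty":0,"tz":0,"roll":0.05},{"tx":0,"ty":0,"tz":0,"roll":0}]'
python3 d.py 0.649 -0.0474 0.23 0.2186
```

```text
t: 3.68
tool_pos: [0.5922, 0.3357, 0.2373]
tool_rot: [-0.413, 3.105, 0.004]
contact_force: [0.3, 0.6, -0.2]
opening: 0.0333
grip_force: 30.0
t: 4.68
tool_pos: [0.589, 0.3342, 0.2277]
tool_rot: [-1.749, -2.607, 0.006]
contact_force: [-0.9, -0.4, -0.4]
opening: 0.0332
grip_force: 30.0
t: 4.93
tool_pos: [0.589, 0.3343, 0.2279]
tool_rot: [-1.958, -2.454, 0.006]
contact_force: [0.2, 0.5, -0.5]
opening: 0.0331
grip_force: 30.0
t 4.93 tcp [0.589  0.3343 0.2279] yaw 0.224 tool d mm [-385.5  -26.4   -1.6] roll 0.006 open 0.0331 grip 30.0 F [ 0.2  0.5 -0.5] q6 0.18
```

```bash
python3 -m handwheel '[{"tx":-20,"ty":-2,"tz":0,"roll":0},{"tx":-35,"ty":-2,"tz":0,"roll":0},{"tx":-36,"ty":-2,"tz":0,"roll":0},{"tx":-36,"ty":-2,"tz":0,"roll":0},{"tx":-36,"ty":-2,"tz":0,"roll":0},{"tx":-36,"ty":-2,"tz":0,"roll":0},{"tx":-36,"ty":-3,"tz":0,"roll":0},{"tx":-36,"ty":-3,"tz":0,"roll":0},{"tx":-36,"ty":-3,"tz":0,"roll":0},{"tx":-36,"ty":-3,"tz":0,"roll":0},{"tx":-28,"ty":-2,"tz":0,"roll":0},{"tx":-14,"ty":0,"tz":0,"roll":0}]'
python3 -m handwheel '[{"tx":0,"ty":0,"tz":0,"roll":0},{"tx":0,"ty":0,"tz":0,"roll":0}]'
python3 - <<'E'
from d import *
for n in('top','side'): shot(n,n+'1')
a=np.load('pics/top1.npz')['im'][100:240,340:500]; b=np.load('pics/side1.npz')['im'][80:230,230:390]
cv2.imwrite('pics/m1.png',np.vstack([cv2.resize(x,(600,300),interpolation=2) for x in(a,b)])[:,:,::-1])
delta(.649,-.0474,.142,.2186)
E
```

```text
t: 5.93
tool_pos: [0.65, -0.0496, 0.229]
tool_rot: [-1.959, -2.454, 0.003]
contact_force: [0.7, 0.9, 0.2]
opening: 0.0333
grip_force: 30.0
t: 6.1
tool_pos: [0.6502, -0.0462, 0.2297]
tool_rot: [-1.957, -2.455, 0.0]
contact_force: [-0.3, -0.1, -0.4]
opening: 0.0334
grip_force: 30.0
t 6.20 tcp [ 0.6503 -0.0448  0.2302] yaw 0.227 tool d mm [-2.3 -1.8 88.2] roll 0.008 open 0.0329 grip 30.0 F [-0.3  0.3 -1. ] q6 -0.41
```

View pics/m1.png

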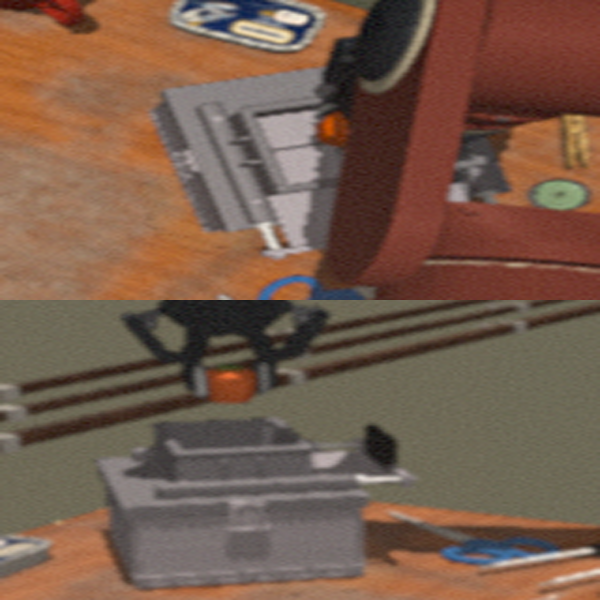

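The carrot is between the pads (composite 230,385), above the hopper mouth (235,440). Now lowering and releasing.

```bash
python3 -m handwheel '[{"tx":-2,"ty":-2,"tz":15,"roll":0},{"tx":0,"ty":0,"tz":20,"roll":0},{"tx":0,"ty":0,"tz":18,"roll":0},{"tx":0,"ty":0,"tz":13,"roll":0},{"tx":0,"ty":0,"tz":10,"roll":0},{"tx":0,"ty":0,"tz":9,"roll":0},{"tx":0,"ty":0,"tz":0,"roll":0},{"tx":0,"ty":0,"tz":0,"roll":0}]'
python3 -m handwheel '[{"tx":0,"ty":0,"tz":0,"roll":0},{"tx":0,"ty":0,"tz":0,"roll":0},{"tx":0,"ty":0,"tz":0,"roll":0},{"tx":0,"ty":0,"tz":0,"roll":0},{"tx":0,"ty":0,"tz":-10,"roll":0},{"tx":0,"ty":0,"tz":-20,"roll":0},{"tx":0,"ty":0,"tz":-25,"roll":0},{"tx":0,"ty":0,"tz":-25,"roll":0},{"tx":0,"ty":0,"tz":-20,"roll":0},{"tx":0,"ty":0,"tz":0,"roll":0}]' 45 30
python3 d.py 0.4775 0.278 0.23 0.2186
```

```text
t: 6.87
tool_pos: [0.6491, -0.0485, 0.1457]
tool_rot: [-1.957, -2.457, 0.0]
contact_force: [-0.4, -0.4, 0.0]
opening: 0.0332
grip_force: 30.0
t: 7.7
tool_pos: [0.6518, -0.0492, 0.2536]
tool_rot: [1.952, 2.449, 0.008]
contact_force: [0.6, 0.2, 1.1]
opening: 0.0449
grip_force: 0.0
t 7.70 tcp [ 0.6518 -0.0492  0.2536] yaw 0.225 tool d mm [357.9 -97.2  21.1] roll 0.006 open 0.0449 grip 0.0 F [0.6 0.2 1.1] q6 -0.41
```

```bash
python3 -m handwheel '[{"tx":20,"ty":-5,"tz":0,"roll":0},{"tx":33,"ty":-9,"tz":0,"roll":0},{"tx":33,"ty":-9,"tz":0,"roll":0},{"tx":33,"ty":-9,"tz":0,"roll":0},{"tx":33,"ty":-9,"tz":0,"roll":0},{"tx":33,"ty":-9,"tz":10,"roll":0},{"tx":33,"ty":-9,"tz":20,"roll":0},{"tx":33,"ty":-9,"tz":20,"roll":0},{"tx":33,"ty":-9,"tz":20,"roll":0},{"tx":33,"ty":-9,"tz":20,"roll":0},{"tx":25,"ty":-7,"tz":10,"roll":0},{"tx":16,"ty":-4,"tz":0,"roll":0}]' 70
python3 -m handwheel '[{"tx":0,"ty":0,"tz":0,"roll":0},{"tx":0,"ty":0,"tz":0,"roll":0},{"tx":0,"ty":0,"tz":0,"roll":0}]'
python3 - <<'E'
from d import *
im,D=shot('top','top2'); P=cloud('top',D)
cv2.imwrite('pics/m2.png',cv2.resize(im[100:290,200:500],(800,507),interpolation=2)[:,:,::-1])
c=np.array([.6552,-.0747]);o=np.array([.6601,-.0736]);a=.2186
xv=np.array([np.cos(a),np.sin(a)]);yv=np.array([-xv[1],xv[0]])
m=(cv2.inRange(cv2.cvtColor(im,cv2.COLOR_RGB2HSV),(0,150,100),(14,255,255))>0)&(np.linalg.norm(P[...,:2]-c,axis=-1)<.075)&(P[...,2]>.122)
q=P[m]; print('carrot',m.sum(),(q[:,:2].mean(0)-o)@np.c_[xv,yv],q[:,2].max())
delta(.4775,.278,.034,.2186)
E
```

```text
t: 8.7
tool_pos: [0.4708, 0.2798, 0.1419]
tool_rot: [-1.953, -2.456, 0.009]
contact_force: [0.3, 1.0, 0.7]
opening: 0.0697
grip_force: 0.0
t: 8.95
tool_pos: [0.4753, 0.2782, 0.1464]
tool_rot: [1.958, 2.456, 0.001]
contact_force: [-0.4, 0.5, -0.5]
opening: 0.07
grip_force: 0.0
carrot 137 [-0.00653797  0.02955936] 0.16800841050531734
t 9.00 tcp [0.4755 0.278  0.1465] yaw 0.224 tool d mm [ -0.4   1.8 112.5] roll 0.005 open 0.0700 grip 0.0 F [ 0.4 -0.8  1.1] q6 0.17
```

View pics/m2.png

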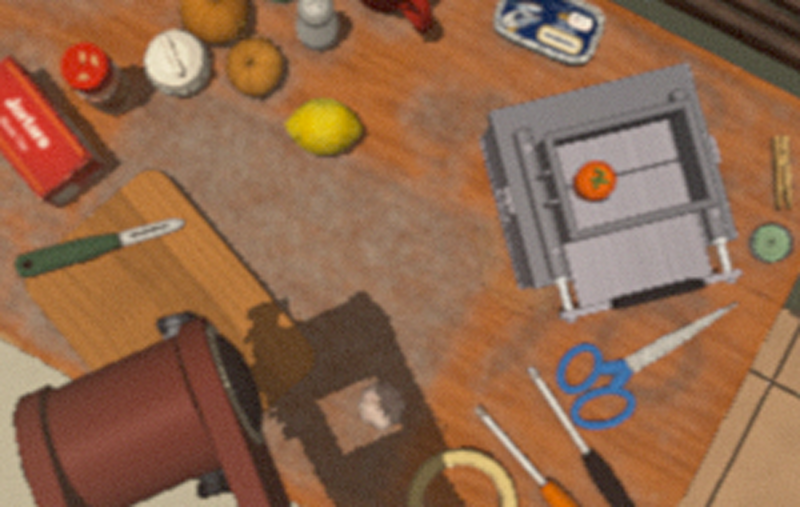

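The carrot stands upright in the hopper (596,181), at (-6.5, +29.6) mm in the caddy frame. Next, the cob.

```bash
python3 -m handwheel '[{"tx":0,"ty":2,"tz":15,"roll":0},{"tx":0,"ty":0,"tz":25,"roll":0},{"tx":0,"ty":0,"tz":25,"roll":0},{"tx":0,"ty":0,"tz":25,"roll":0},{"tx":0,"ty":0,"tz":14,"roll":0},{"tx":0,"ty":0,"tz":10,"roll":0},{"tx":0,"ty":0,"tz":0,"roll":0},{"tx":0,"ty":0,"tz":0,"roll":0}]'
python3 d.py .4775 .278 .031 .2186
python3 -m handwheel '[{"tx":0,"ty":0,"tz":0,"roll":0},{"tx":0,"ty":0,"tz":0,"roll":0},{"tx":0,"ty":0,"tz":0,"roll":0},{"tx":0,"ty":0,"tz":0,"roll":0},{"tx":0,"ty":0,"tz":0,"roll":0},{"tx":0,"ty":0,"tz":0,"roll":0},{"tx":0,"ty":0,"tz":0,"roll":0},{"tx":0,"ty":0,"tz":0,"roll":0}]' 25 35
python3 -m handwheel '[{"tx":0,"ty":0,"tz":-15,"roll":0},{"tx":0,"ty":0,"tz":-25,"roll":0},{"tx":0,"ty":0,"tz":-30,"roll":0},{"tx":0,"ty":0,"tz":-30,"roll":0},{"tx":0,"ty":0,"tz":-30,"roll":0},{"tx":0,"ty":0,"tz":-30,"roll":0},{"tx":0,"ty":0,"tz":-30,"roll":0},{"tx":0,"ty":0,"tz":-10,"roll":0},{"tx":0,"ty":0,"tz":0,"roll":0},{"tx":0,"ty":0,"tz":0,"roll":0}]'
python3 d.py 0.661 -0.102 0.23 0.2186
```

```text
t: 9.67
tool_pos: [0.4773, 0.2786, 0.0323]
tool_rot: [1.959, 2.456, 0.0]
contact_force: [0.1, -0.8, 0.3]
opening: 0.0697
grip_force: 0.0
t 9.67 tcp [0.4773 0.2786 0.0323] yaw 0.224 tool d mm [-0.6  0.   1.3] roll 0.005 open 0.0697 grip 0.0 F [ 0.1 -0.8  0.3] q6 0.17
t: 10.33
tool_pos: [0.4781, 0.2796, 0.0338]
tool_rot: [1.957, 2.455, 0.004]
contact_force: [-0.5, -0.2, 5.9]
opening: 0.04
grip_force: 35.7
t: 11.17
tool_pos: [0.4764, 0.279, 0.2312]
tool_rot: [-1.958, -2.457, 0.001]
contact_force: [0.6, 0.1, -1.7]
opening: 0.0401
grip_force: 35.4
t 11.17 tcp [0.4764 0.279  0.2312] yaw 0.225 tool d mm [-412.6   94.9    1.2] roll 0.007 open 0.0401 grip 35.4 F [ 0.6  0.1 -1.7] q6 0.17
```

```bash
python3 -m handwheel '[{"tx":-20,"ty":5,"tz":0,"roll":0},{"tx":-35,"ty":8,"tz":0,"roll":0},{"tx":-37,"ty":8,"tz":0,"roll":0},{"tx":-37,"ty":8,"tz":0,"roll":0},{"tx":-37,"ty":9,"tz":0,"roll":0},{"tx":-37,"ty":9,"tz":0,"roll":0},{"tx":-37,"ty":9,"tz":0,"roll":0},{"tx":-37,"ty":9,"tz":0,"roll":0},{"tx":-37,"ty":9,"tz":0,"roll":0},{"tx":-37,"ty":9,"tz":0,"roll":0},{"tx":-36,"ty":8,"tz":0,"roll":0},{"tx":-26,"ty":4,"tz":0,"roll":0}]'
python3 -m handwheel '[{"tx":0,"ty":0,"tz":0,"roll":0.006},{"tx":0,"ty":0,"tz":0,"roll":0},{"tx":0,"ty":0,"tz":0,"roll":0}]'
python3 - <<'E'
from d import *
im,D=shot('side','side3'); P=cloud('side',D)
m=(cv2.inRange(cv2.cvtColor(im,cv2.COLOR_RGB2HSV),(18,60,60),(38,255,255))>0)&(np.linalg.norm(P[...,:2]-[.661,-.1],axis=-1)<.06)&(P[...,2]>.18)
q=P[m]; print('cob',m.sum(),np.percentile(q,[3,50,97],axis=0).round(4))
delta(.661,-.102,.146,.2186)
E
```

```text
t: 12.17
tool_pos: [0.6608, -0.1049, 0.2273]
tool_rot: [-1.957, -2.451, 0.004]
contact_force: [-0.2, 0.1, -0.8]
opening: 0.0398
grip_force: 35.4
t: 12.42
tool_pos: [0.6602, -0.1016, 0.2289]
tool_rot: [-1.962, -2.447, 0.002]
contact_force: [-0.0, -0.1, -0.4]
opening: 0.0401
grip_force: 35.4
cob 344 [[ 0.6372 -0.1073  0.2197]
 [ 0.6585 -0.0872  0.2454]
 [ 0.6942 -0.0705  0.4574]]
t 12.47 tcp [ 0.6604 -0.1012  0.2297] yaw 0.220 tool d mm [-1.1  0.7 83.7] roll 0.001 open 0.0406 grip 35.4 F [ 0.4  0.7 -1. ] q6 -0.48
```

```bash
python3 -m handwheel '[{"tx":0,"ty":0,"tz":15,"roll":0},{"tx":0,"ty":0,"tz":18,"roll":0},{"tx":0,"ty":0,"tz":16,"roll":0},{"tx":0,"ty":0,"tz":13,"roll":0},{"tx":0,"ty":0,"tz":12,"roll":0},{"tx":0,"ty":0,"tz":8,"roll":0},{"tx":0,"ty":0,"tz":0,"roll":0},{"tx":0,"ty":0,"tz":0,"roll":0}]'
python3 -m handwheel '[{"tx":0,"ty":0,"tz":0,"roll":0},{"tx":0,"ty":0,"tz":0,"roll":0},{"tx":0,"ty":0,"tz":0,"roll":0},{"tx":0,"ty":0,"tz":0,"roll":0},{"tx":0,"ty":0,"tz":-10,"roll":0},{"tx":0,"ty":0,"tz":-20,"roll":0},{"tx":0,"ty":0,"tz":-25,"roll":0},{"tx":0,"ty":0,"tz":-25,"roll":0},{"tx":0,"ty":0,"tz":-15,"roll":0},{"tx":0,"ty":0,"tz":0,"roll":0}]' 48 30
python3 d.py 0.553 -0.0965 0.24 0.2186
```

```text
t: 13.13
tool_pos: [0.6613, -0.1021, 0.1496]
tool_rot: [-1.965, -2.451, 0.0]
contact_force: [0.3, 0.2, -0.4]
opening: 0.0398
grip_force: 35.4
t: 13.97
tool_pos: [0.6637, -0.1029, 0.2513]
tool_rot: [1.96, 2.444, 0.006]
contact_force: [0.5, 0.8, 0.4]
opening: 0.0481
grip_force: 0.0
t 13.97 tcp [ 0.6637 -0.1029  0.2513] yaw 0.219 tool d mm [  30.3 -106.7   10.3] roll 0.000 open 0.0481 grip 0.0 F [0.5 0.8 0.4] q6 -0.48
```

```bash
python3 -m handwheel '[{"tx":10,"ty":-20,"tz":0,"roll":0},{"tx":25,"ty":-25,"tz":0,"roll":0},{"tx":30,"ty":-20,"tz":0,"roll":0},{"tx":30,"ty":-20,"tz":0,"roll":0},{"tx":30,"ty":-20,"tz":0,"roll":0},{"tx":30,"ty":-20,"tz":0,"roll":0},{"tx":30,"ty":-20,"tz":0,"roll":0},{"tx":20,"ty":-10,"tz":0,"roll":0},{"tx":0,"ty":0,"tz":0,"roll":0}]'
cat > look.py <<'E'
import sys; from d import *
im,D=shot('top',sys.argv[1]); P=cloud('top',D)
c=np.array([.6552,-.0747]);o=np.array([.6601,-.0736]);a=.2186
xv=np.array([np.cos(a),np.sin(a)]);yv=np.array([-xv[1],xv[0]]);h=cv2.cvtColor(im,cv2.COLOR_RGB2HSV)
for n,lo,hi in(('carrot',(0,150,60),(14,255,255)),('cob',(18,70,60),(38,255,255))):
    m=(cv2.inRange(h,lo,hi)>0)&(np.linalg.norm(P[...,:2]-c,axis=-1)<.085)
    q=P[m]; print(n,m.sum(),(np.median(q[:,:2],0)-o)@np.c_[xv,yv] if m.sum() else '',np.percentile(q[:,2],[5,50,95]) if m.sum() else '')
cv2.imwrite(f'pics/{sys.argv[1]}c.png',cv2.resize(im[110:230,370:490],(600,600),interpolation=2)[:,:,::-1])
delta(0.5527,-0.0972,.138,.2186)
E
python3 look.py top4
```

```text
t: 14.72
tool_pos: [0.4628, 0.0666, 0.2436]
tool_rot: [-1.96, -2.453, 0.0]
contact_force: [0.7, -0.5, 0.2]
opening: 0.0482
grip_force: 0.0
carrot 139 [-0.00695345  0.03142848] [0.14963875 0.1584068  0.16223338]
cob 381 [-0.00640636 -0.02433007] [0.12805509 0.16388805 0.16714493]
t 14.77 tcp [0.4642 0.0653 0.2439] yaw 0.222 tool d mm [-178.    50.7  105.8] roll 0.003 open 0.0480 grip 0.0 F [-0.6 -0.8 -0. ] q6 -0.24
```

View pics/top4c.png

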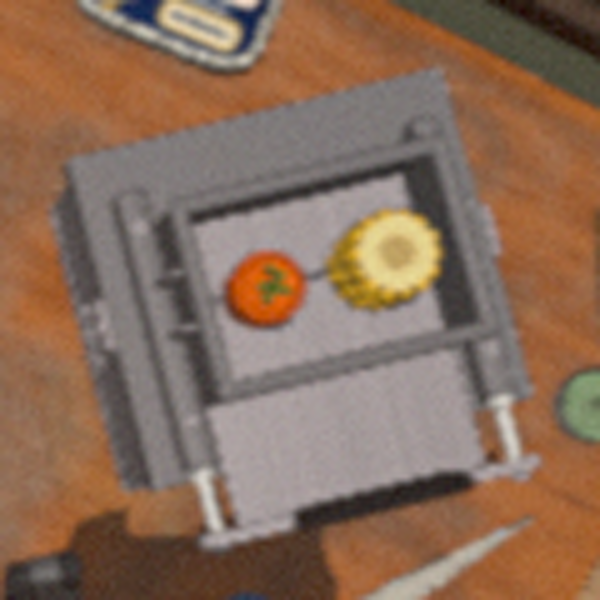

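Both scraps stand in the hopper (265,288 and 390,258) with the gate shut. On to the pull.

```bash
python3 -m handwheel '[{"tx":-15,"ty":5,"tz":0,"roll":0},{"tx":-25,"ty":7,"tz":0,"roll":0},{"tx":-30,"ty":8,"tz":0,"roll":0},{"tx":-30,"ty":8,"tz":0,"roll":0},{"tx":-30,"ty":8,"tz":0,"roll":0},{"tx":-26,"ty":8,"tz":0,"roll":0},{"tx":-15,"ty":5,"tz":0,"roll":0},{"tx":-7,"ty":2,"tz":0,"roll":0},{"tx":0,"ty":0,"tz":0,"roll":0},{"tx":0,"ty":0,"tz":0,"roll":0},{"tx":0,"ty":0,"tz":0,"roll":0}]' 42
python3 - <<'E'
from d import *
im,D=shot('side','side5'); cv2.imwrite('pics/side5c.png',cv2.resize(im[90:220,240:400],(800,600)  ,interpolation=2)[:,:,::-1])
delta(0.5527,-0.0972,.139,.2186)
E
```

```text
t: 15.68
tool_pos: [0.5537, -0.0975, 0.2447]
tool_rot: [-1.964, -2.451, -0.0]
contact_force: [-0.1, -0.4, -0.7]
opening: 0.0419
grip_force: 0.0
t 15.73 tcp [ 0.5537 -0.0974  0.2449] yaw 0.220 tool d mm [  0.4  -0.9 105.9] roll 0.002 open 0.0420 grip 0.0 F [ 0.  -0.1  0.8] q6 -0.53
```

View pics/side5c.png

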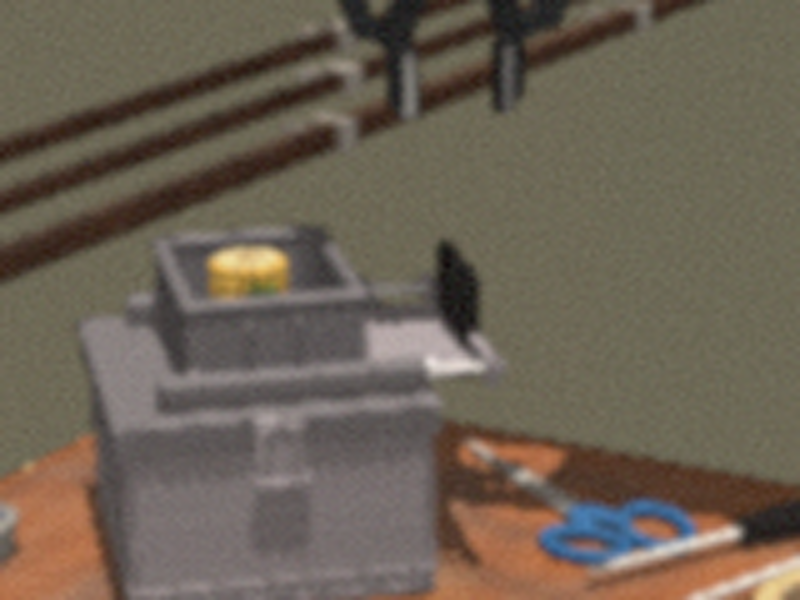

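The fingers (405 and 508) straddle the pull (458). Descending and gripping.

```bash
python3 -m handwheel '[{"tx":0,"ty":-1,"tz":15,"roll":0},{"tx":0,"ty":0,"tz":25,"roll":0},{"tx":0,"ty":0,"tz":25,"roll":0},{"tx":0,"ty":0,"tz":20,"roll":0},{"tx":0,"ty":0,"tz":12,"roll":0},{"tx":0,"ty":0,"tz":8,"roll":0},{"tx":0,"ty":0,"tz":0,"roll":0},{"tx":0,"ty":0,"tz":0,"roll":0},{"tx":0,"ty":0,"tz":0,"roll":0}]'
python3 d.py .5527 -.0972 .139 .2186
python3 -m handwheel '[{"tx":0,"ty":0,"tz":0,"roll":0},{"tx":0,"ty":0,"tz":0,"roll":0},{"tx":0,"ty":0,"tz":0,"roll":0},{"tx":0,"ty":0,"tz":0,"roll":0},{"tx":0,"ty":0,"tz":0,"roll":0},{"tx":0,"ty":0,"tz":0,"roll":0},{"tx":0,"ty":0,"tz":0,"roll":0},{"tx":0,"ty":0,"tz":0,"roll":0},{"tx":0,"ty":0,"tz":0,"roll":0},{"tx":0,"ty":0,"tz":0,"roll":0}]' 0 40
python3 d.py .4746 -.1149 .139 .2186
```

```text
t: 16.48
tool_pos: [0.5541, -0.0989, 0.1417]
tool_rot: [1.963, 2.449, 0.002]
contact_force: [0.0, -0.2, -0.4]
opening: 0.042
grip_force: 0.0
t 16.48 tcp [ 0.5541 -0.0989  0.1417] yaw 0.219 tool d mm [ 2.  -1.   2.7] roll 0.001 open 0.0420 grip 0.0 F [ 0.  -0.2 -0.4] q6 -0.53
t: 17.32
tool_pos: [0.5537, -0.099, 0.1411]
tool_rot: [1.964, 2.45, 0.001]
contact_force: [-1.5, 0.2, 5.5]
opening: 0.009
grip_force: 40.8
t 17.32 tcp [ 0.5537 -0.099   0.1411] yaw 0.219 tool d mm [  1.6 -80.7   2. ] roll 0.000 open 0.0090 grip 40.8 F [-1.5  0.2  5.5] q6 -0.53
```

```bash
python3 -m handwheel '[{"tx":0,"ty":-4,"tz":0,"roll":0},{"tx":0,"ty":-8,"tz":0,"roll":0},{"tx":0,"ty":-8,"tz":0,"roll":0},{"tx":0,"ty":-8,"tz":0,"roll":0},{"tx":0,"ty":-8,"tz":0,"roll":0},{"tx":0,"ty":-8,"tz":0,"roll":0},{"tx":0,"ty":-8,"tz":0,"roll":0},{"tx":0,"ty":-8,"tz":0,"roll":0},{"tx":0,"ty":-8,"tz":0,"roll":0},{"tx":0,"ty":-7,"tz":0,"roll":0},{"tx":0,"ty":-5,"tz":0,"roll":0},{"tx":0,"ty":0,"tz":0,"roll":0}]'
python3 -m handwheel '[{"tx":0,"ty":0,"tz":0,"roll":0},{"tx":0,"ty":0,"tz":0,"roll":0},{"tx":0,"ty":0,"tz":0,"roll":0},{"tx":0,"ty":0,"tz":0,"roll":0},{"tx":0,"ty":0,"tz":0,"roll":0}]'
python3 look.py top6; python3 d.py .4756 -.1163 .141 .2186
python3 - <<'E'
from h import *
im,_=shot('side','side6'); a=np.load('pics/top6.npz')['im'][120:250,370:500]
cv2.imwrite('pics/m6.png',np.hstack([cv2.resize(im[90:220,240:400],(400,400),interpolation=2),cv2.resize(a,(400,400),interpolation=2)])[:,:,::-1])
E
```

```text
t: 18.32
tool_pos: [0.4755, -0.1164, 0.1411]
tool_rot: [1.964, 2.447, 0.004]
contact_force: [6.3, 1.1, 4.6]
opening: 0.0092
grip_force: 40.6
t: 18.73
tool_pos: [0.4761, -0.1163, 0.1411]
tool_rot: [1.963, 2.448, 0.004]
contact_force: [4.9, 0.8, 4.9]
opening: 0.0093
grip_force: 40.6
carrot 28 [0.03469592 0.0192193 ] [0.03671897 0.04051037 0.1257056 ]
cob 261 [-0.01622582 -0.02372741] [0.02778191 0.04506541 0.05075146]
t 18.78 tcp [ 0.4761 -0.1163  0.1411] yaw 0.219 tool d mm [ 2.  78.9  3.4] roll 0.000 open 0.0092 grip 40.6 F [5.8 1.4 5. ] q6 -0.61
t 18.78 tcp [ 0.4761 -0.1163  0.1411] yaw 0.219 tool d mm [ 0.1 -0.5  0.1] roll 0.000 open 0.0092 grip 40.6 F [5.8 1.4 5. ] q6 -0.61
```

View pics/m6.png

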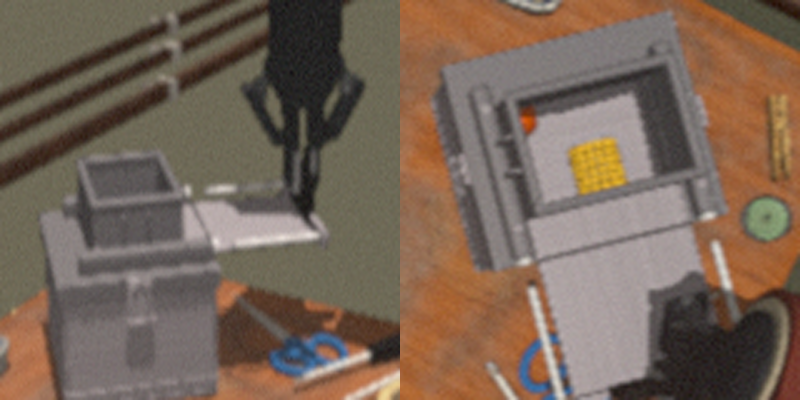

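Both scraps lie in the pail at about 40 mm height. The engraved line (530,258)–(695,222) is level with the collars (522,258) and (712,213), the draw is about 79.5 mm, and the fingers are holding.

```bash
python3 -c "
from station import ctrl
print(ctrl.finish_job())"
```

```text
the job is handed in; nothing more can be done
None
```

The job is handed in (result not reported back): both scraps dropped from the hopper into the pail, and the gripper is still holding the gate at its line, drawn about 79.5 mm; the peeler, garlic bulb and lemon were not touched.

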